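# Hang the parts caddy in the notch of its rail

## Task

Pick up the small sheet-metal parts caddy by its handle and hang it by its back hook on the notched steel rail of the stand, sliding it along the rail until the hook drops into the notch. Press only lightly on the rail, and let go slowly once the caddy's weight is carried, so that it stays hanging there without dropping or swinging; leave the other things on the bench alone.

Things in the scene. Friction and masses are not known exactly. Their poses are not given: they have to be found in the camera images.
- caddy: Loose open metal tray, 0.28 to 0.45 kg, upright on the bench at the start. Origin: centre of the underside; +z up, +x towards its hook side. Tray x -39 to +35 mm, y -45 to +45 mm, 55 mm high. A black handle plate rises amidships to z = 150 mm. A back plate at x = +35 mm rises to a hook. Its weight acts near x = 0, about 44 mm in front of the rail once hung.
- caddy_hook (a point): Centre of the hook flange's underside, at (+42, 0, +100) mm of the caddy: the face that rests on the rail. Hook 36 mm wide (y), flange 4 mm thick. Its slot, open below, runs from x = +35 mm (back plate) to +49 mm (inside of a 4 mm lip). The lip goes straight down to z = 82 mm and then flares outwards, ending at z = 75 mm.
- caddy_handle (a point): Grasp point on the handle plate, at (-10, 0, +132) mm of the caddy. The plate is 10 mm thick (x -15 to -5 mm) and 30 mm wide (y -15 to +15 mm). All else of the caddy is more than 25 mm lower than this point.
- stand: Fixed stand with the rail. Origin: on the bench, under the rail's centre plane, midway between the two posts; +z up, rail along y. The caddy hangs on the -x side, its +x along the stand's +x. A rubber bumper bar below the rail (front face x = -7 mm, z 120 to 134 mm, y -120 to +120 mm) stops the caddy's lower back; properly hung, the caddy leans forwards about 3 degrees.
- rail_mid (a point): Point of the stand at (0, 0, 220) mm: top edge of the rail, an upright steel strip 6 mm thick, 230 mm long, clear behind down to z = 181 mm. In mid-length its top has a square notch 42 mm wide, 8 mm deep. The strip is clamped elsewhere each time: the notch centre is within 30 mm along y of this point, not measured: look or feel for it. The rail is sprung: sinks 1 mm per 2.5 N, up to 12 mm.
- hung_mid (a point): Fixed point of the stand at (-44, 0, 112) mm. The caddy's origin lies about here (plus the notch's offset along y, less the spring's sag) when its hook is in the notch: upright, it can then move 2 mm either way in x, from lip against the strip (-x) to back against the bumper (+x). With the hook on the top edge beside the notch it is 8 mm higher.
- power_board: Bystander: purple circuit board 100 x 150 mm on four 30 mm brass standoffs with capacitors on top, 63 mm high over all; origin: centre of its underside. Leave alone.
- flux: Bystander: bottle 48 mm wide, 120 mm high; origin: centre of its underside. Leave alone.
- driver: Bystander: screwdriver lying on the bench with a yellow handle; origin in its middle. Leave alone.
- connector_box: Bystander: open cardboard box 110 x 80 x 45 mm with white connectors; origin: centre of its underside. Leave alone.
There are look-alikes about, which are no part of the job. Of the things that look like the caddy, the smallest one is meant.

How it is judged:
On the way, in this order (a step that is already met when the one before it is completed fails the run):
1. the caddy is lifted clear of the bench (height (world z) of caddy above 0.04 m), for 0.1 s.
2. the hook rests in the rail's notch (contact force between caddy and stand above 0.8 N and z of caddy_hook in the frame of stand between 0.2 and 0.2155 m), for 0.2 s.
At the end, for the whole second after the job is handed in: The caddy hangs still and free on the stand with its hook down in the notch (flange underside 205 to 215.5 mm above the bench, within 10 mm of the rail's plane, within 37 mm of the stand's middle), leaning less than 0.12 rad, carried by the stand, not held (z of caddy_hook in the frame of stand between 0.205 and 0.2155 m and x of caddy_hook in the frame of stand between -0.01 and 0.01 m and y of caddy_hook in the frame of stand between -0.037 and 0.037 m and angle between caddy's own z axis and vertical below 0.12 rad and contact force between caddy and stand above 1 N and linear speed of caddy below 0.01 m/s and angular speed of caddy below 0.1 rad/s); the robot touches nothing.
It fails at once if the caddy is pressed against the stand with more than 20 N (contact force between caddy and stand above 20 N).
It fails at once if the caddy drops or swings (faster than 0.12 m/s) when it is not held (contact force between caddy and the fingers below 0.05 N and linear speed of caddy above 0.12 m/s).
It fails at once if a bystander is shifted more than 25 mm (distance of any of power_board, flux, driver, connector_box from where it was at the start of the episode above 0.025 m).
It also fails if it takes over 70 s, if anything falls off the work surface, if the arm or the gripper's body presses on something with over 40 N, if the wrist force passes 120 N, or if a joint passes its speed limit or range.

## Robot

A 6-joint arm with a two-finger parallel gripper is mounted at the origin on the work surface. World frame = base frame: x ahead of the robot, y to its left, z up, the work surface at z = 0. Lengths are in m, angles in rad, forces in N, time in s.
With the tool pointing down it reaches from about 0.35 to 0.975 m from the base axis. Payload 7.1 kg.
Tool frame: the origin (TCP) lies midway between the tips of the shut fingers; the grasp point (between the pads) lies 19 mm behind it (r.grip_depth is the distance from the TCP to the grasp point, in m); z points along the fingers, y is the line along which they close (so a half turn about z gives the same grasp; the last joint's range is limited). The gripper opens to 88 mm and grips with 3 to 60 N. Pads are 20 mm wide; open, the fingers measure 115 mm over their backs; the gripper's body (75 mm by 178 mm) begins 61 mm behind the grasp point.
Start: joints at [1.187, 0.423, 1.63, -0, 1.089, -0.019], TCP at [0.223, 0.584, 0.223] pointing down, gripper open.
Joint ranges: [-3, 3], [-0.9, 2.11], [0.09, 2.58], [-1.31, 4.45], [0.11, 2.69], [-2.54, 2.54]. Speed limits (rad/s): [2.39, 2.39, 3.01, 3.14, 3.14, 3.14].

## Interface

Orientations are given as a rotation vector (axis times angle).
In Python, from station import r, imaging gives the robot as it stands.
- The arm moves only by the tool servo_tool, never from a script. Its argument "steps" is a list of rows, each a list of 2 entries, a list of its own where there are three numbers: the shift along the world's x, y, z as a fraction of full scale, then the turn, a rotation vector about the world's x, y, z as a fraction of full scale. A call has exactly 8 rows; each row is the pose to reach, as a shift and turn from the pose commanded when the call began; what a row does not reach only later rows make up. Full scale, the value 1, is 50 cm for a shift and 2 rad for a turn. A row lasts 1/8 s, in which the tool goes at most 62.5 mm and 10.7 degrees, less where a joint would pass 70% of its speed; a pose out of reach is approached as far as the arm can. A call with a number of a shift or a turn outside -1 to 1 is refused whole. A call with a gripper value outside its range is refused whole. "jaw" is the opening, from 0 (shut) to 1 (fully open), set as the call begins (left out, the last holds). The fingers move at their own pace and stop on an object; "force" is the grip in N (left out, the last holds). Time passes only in rows, so rows that repeat a pose let the fingers close, or fill a call up. It gives the time, the measured TCP pose, the force, the opening and the grip force at its end, in the units of the state.
- r.observe(): the state, without advancing time (a new reading comes with each control period).
- imaging.snapshot(name): name is "scene" or "top" or "wrist"; returns the picture (420x560x3 uint8, blue, green, red); there is no depth.
- imaging.camera_info(name): a dict with "fx", "fy", "cx", "cy" (pixels), "origin" and "orientation" of the camera in the world. Camera axes: x right, y down, z forward; pixel columns grow to the right and rows downward; lengths in m; the calibration is good to about 2 mm. A picture is of the moment at which its call begins: read the wrist's pose just before it. camera_info takes no time and is no camera call; for the wrist camera it gives the pose at the moment of the call.
- r.job_done(): hands the job in; it is judged then, once.
The state is a dict: "time": time; "joints": joint angles; "joint_vel": joint speeds; "joint_torque": joint torques, N m; "tool_pos": TCP position; "ee_rot": TCP orientation; "force": force on the tool from outside, world axes, zero at the start; "ft_torque": the same for the moment, N m; "finger_gap": finger opening in m; "grip_force": force on a finger pad.
Only numpy, scipy, OpenCV 4.12 (cv2) and the standard library are available. Lean on these libraries where they do the work, as an engineer would, in place of code of your own. Each camera call takes 0.05 s, during which the arm holds its last target. There are 200 camera calls.

## Working session

There is one attempt and no reset: what is moved stays moved. The work goes in short steps, Python scripts to look and compute and a tool call to move; the robot and the scene stay as the last step left them, time stands still between calls to the robot, and variables do not carry over. Pictures are saved under pics/ and viewed, at most 10 in all, crops included, and the job is handed in when it is done.

Besides the shell and the picture viewer there is one more tool, called after "Call:" as a command line: name --argument value ..., lists and objects as JSON in quotes. servo_tool: Moves the arm, as the interface text tells. Shift numbers are shares of 50 cm and turn numbers shares of 2 rad, none past 1 either way. Its arguments: {"type":"object","properties":{"steps":{"type":"array"},"jaw":{"type":"number"},"force":{"type":"number"}},"required":["steps"]}

```bash
mkdir -p pics; cat > h.py <<'E'
import numpy as np, cv2
from scipy.spatial.transform import Rotation as R
from station import r, imaging
def cam(n):
    c=imaging.camera_info(n); o=np.array(c['orientation'],float)
    M=o if o.shape==(3,3) else (R.from_rotvec(o).as_matrix() if o.size==3 else R.from_quat(o).as_matrix())
    return c,M,np.array(c['origin'])
def ray(n,u,v,cc=None):
    c,M,o=cc or cam(n); d=M@np.array([(u-c['cx'])/c['fx'],(v-c['cy'])/c['fy'],1]); return o,d
def onplane(n,u,v,z,cc=None):
    o,d=ray(n,u,v,cc); return o+d*(z-o[2])/d[2]
def proj(n,p,cc=None):
    c,M,o=cc or cam(n); q=M.T@(np.array(p)-o); return c['cx']+c['fx']*q[0]/q[2], c['cy']+c['fy']*q[1]/q[2]
def tri(a,b):
    (o1,d1),(o2,d2)=a,b; A=np.stack([d1,-d2],1); s=np.linalg.lstsq(A,o2-o1,rcond=None)[0]
    p,q=o1+d1*s[0],o2+d2*s[1]; return (p+q)/2,np.linalg.norm(p-q)
E
python3 - <<'E'
from h import *
print(r.observe())
for n in('scene','top'):
    cv2.imwrite(f'pics/{n}0.png',imaging.snapshot(n)); print(imaging.camera_info(n))
E
```

```text
{'time': 0.0, 'joints': array([ 1.18697040e+00,  4.23844189e-01,  1.63068415e+00, -1.60476608e-05,
        1.08858335e+00, -1.89924675e-02]), 'joint_vel': array([ 0.00015261, -0.0010214 ,  0.00097959,  0.00041314,  0.00135821,
        0.00019716]), 'joint_torque': array([-1.06396954e-03, -5.44604874e+01, -2.73660189e+01,  6.41275733e-02,
        2.27510557e-02, -8.49662433e-05]), 'tool_pos': array([0.22276528, 0.5833625 , 0.2219019 ]), 'ee_rot': array([-5.69841788e-01, -3.08918395e+00,  2.34212123e-03]), 'force': array([-0.74133828, -0.00258817, -0.06169476]), 'ft_torque': array([-0.00168325,  0.00682061, -0.04415942]), 'grip_force': 0.0, 'finger_gap': 0.08788668531359865}
{'fx': 417.06125801673795, 'fy': 417.06125801673795, 'cx': 280.43165316234655, 'cy': 206.29039465654347, 'origin': array([ 1.08637085, -0.13897359,  0.89076722]), 'orientation': array([-2.10122468, -1.51049839,  0.47510782])}
{'fx': 446.79051709467404, 'fy': 446.79051709467404, 'cx': 269.0991482500214, 'cy': 215.83603282966104, 'origin': array([0.39832683, 0.06557563, 1.13814267]), 'orientation': array([-2.14029159,  2.16496328, -0.18508022])}
```

View pics/scene0.png

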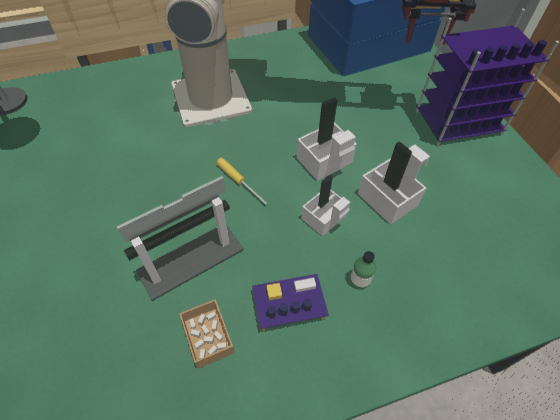

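View pics/top0.png

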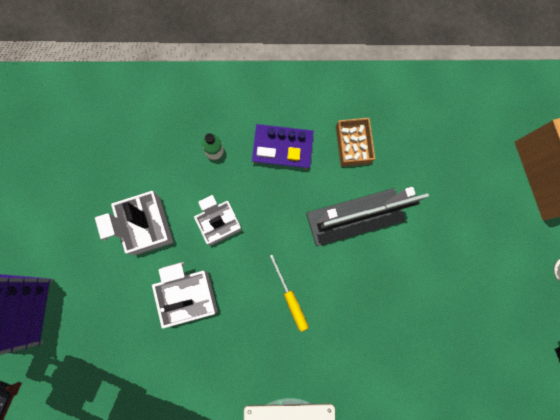

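The scene shows three caddies. The smallest is at scene (325,211) and top (217,222). The stand is at scene (185,240) and top (368,212). Next I'll enlarge both.

```bash
python3 - <<'E'
from h import *
s=cv2.imread('pics/scene0.png');t=cv2.imread('pics/top0.png')
def crop(i,x,y,w,h): return cv2.resize(i[y:y+h,x:x+w],(400,300),interpolation=cv2.INTER_CUBIC)
a=np.hstack([crop(s,290,165,80,60+15)[:300],crop(t,180,185,80,60)])
a=np.hstack([cv2.resize(s[170:239,290:382],(400,300),interpolation=2),crop(t,180,185,80,60)])
b=np.hstack([crop(s,110,175,160,120),crop(t,300,160,160,120)])
cv2.imwrite('pics/crops.png',np.vstack([a,b]))
E
```

```text
(no output)
```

View pics/crops.png

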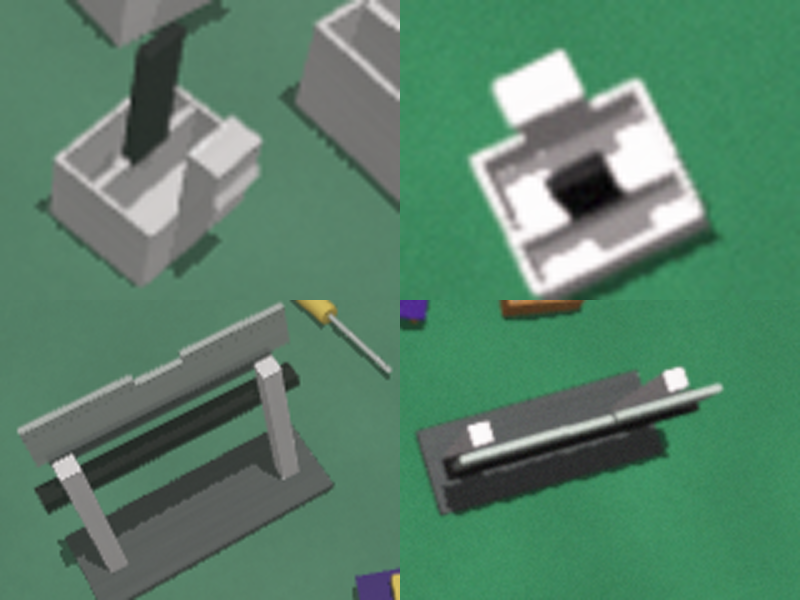

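```bash
python3 - <<'E'
from h import *
S=lambda x,y:(110+x/2.5-.3,175+y/2.5-.3)
T=lambda x,y:(300+x/2.5-.3,160+y/2.5-.3)
C=lambda x,y:(290+x/4.348-.4,170+y/4.348-.4)
D=lambda x,y:(180+x/5-.4,185+y/5-.4)
pr=lambda k,p:print(k,np.round(p,4))
# rail in top view
tA=onplane('top',*T(461,461),.22); tB=onplane('top',*T(722,388),.22)
pr('top +yend',tA);pr('top -yend',tB);print(np.linalg.norm(tA-tB))
sA=onplane('scene',*S(283,305),.22); sB=onplane('scene',*S(20,430),.22)
pr('scn +yend',sA);pr('scn -yend',sB);print(np.linalg.norm(sA-sB))
n1=onplane('scene',*S(181,354),.22);n2=onplane('scene',*S(133,377),.22)
pr('notch + -',n1);pr('',n2);print(np.linalg.norm(n1-n2)); pr('top notch -',onplane('top',*T(614,415),.22))
for k,a,b in(('+end',T(461,461),S(283,305)),('-end',T(722,388),S(20,430))): print(k,tri(ray('top',*a),ray('scene',*b)))
for q in((481,433),(675,379)): pr('post top',onplane('top',*T(*q),.18))
# caddy
for k,q,z in(('tray fl',(470,157),.055),('fr',(640,80),.055),('br',(705,215),.055),('bl',(540,297),.055),('hook',(538,87),.104),('h1',(553,180),.15),('h2',(602,155),.15),('handle',(578,170),.15)):
    pr('cad '+k,onplane('top',*D(q[0]-400,q[1]),z))
for k,q,z in(('tray l',(55,158),.055),('near',(148,235),.055),('handletop',(162,32),.15),('hook',(227,140),.104)): pr('scn '+k,onplane('scene',*C(*q),z))
E
```

```text
top +yend [ 0.2725 -0.3836  0.22  ]
top -yend [ 0.3268 -0.6036  0.22  ]
0.22654901485902962
scn +yend [ 0.7808 -0.1317  0.22  ]
scn -yend [ 0.8102 -0.3108  0.22  ]
0.18144234239229873
notch + - [ 0.7931 -0.2044  0.22  ]
 [ 0.7986 -0.2372  0.22  ]
0.03320310051037321
top notch - [ 0.3066 -0.5121  0.22  ]
+end (array([ 0.47754794, -0.26196818,  0.10447262]), np.float64(0.5276197238034415))
-end (array([ 0.50882574, -0.51390961,  0.05173742]), np.float64(0.5074621397569848))
post top [ 0.2896 -0.4222  0.18  ]
post top [ 0.3317 -0.593   0.18  ]
cad tray fl [0.5641 0.2263 0.055 ]
cad fr [0.6016 0.1434 0.055 ]
cad br [0.5343 0.1117 0.055 ]
cad bl [0.4951 0.1917 0.055 ]
cad hook [0.5895 0.1876 0.104 ]
cad h1 [0.5388 0.1752 0.15  ]
cad h2 [0.5499 0.1535 0.15  ]
cad handle [0.5432 0.1641 0.15  ]
scn tray l [0.5353 0.1146 0.055 ]
scn near [0.6006 0.145  0.055 ]
scn handletop [0.5385 0.1687 0.15  ]
scn hook [0.5856 0.1921 0.104 ]
```

```bash
python3 - <<'E'
from h import *
S=lambda x,y:(110+x/2.5-.3,175+(y-300)/2.5-.3)
T=lambda x,y:(300+(x-400)/2.5-.3,160+(y-300)/2.5-.3)
pr=lambda k,p:print(k,np.round(p,4))
tA=onplane('top',*T(461,461),.22); tB=onplane('top',*T(722,388),.22)
pr('top +yend',tA);pr('top -yend',tB);print(np.linalg.norm(tA-tB))
sA=onplane('scene',*S(283,305),.22); sB=onplane('scene',*S(20,430),.22)
pr('scn +yend',sA);pr('scn -yend',sB);print(np.linalg.norm(sA-sB))
n1=onplane('scene',*S(181,354),.22);n2=onplane('scene',*S(133,377),.22)
pr('notch + -',n1);pr('',n2);print(np.linalg.norm(n1-n2)); pr('top notch -',onplane('top',*T(614,415),.22))
for k,a,b in(('+end',T(461,461),S(283,305)),('-end',T(722,388),S(20,430))): print(k,tri(ray('top',*a),ray('scene',*b)))
for q in((481,433),(675,379)): pr('post top',onplane('top',*T(*q),.18))
P=[[.5641,.2263],[.6016,.1434],[.5343,.1117],[.4951,.1917]];Q=np.array([[35,45],[35,-45],[-39,-45],[-39,45]])/1000
M,_=cv2.estimateAffinePartial2D(Q,np.array(P)); a=np.arctan2(M[1,0],M[0,0]); print('caddy',M[:,2],np.degrees(a),np.hypot(M[0,0],M[1,0]),M@[-.01,0,1],M@[.042,0,1])
print(R.from_rotvec(r.observe()['ee_rot']).as_matrix().round(3))
E
```

```text
top +yend [ 0.5191 -0.0687  0.22  ]
top -yend [ 0.5789 -0.2915  0.22  ]
0.23064003553644694
scn +yend [ 0.5215 -0.0662  0.22  ]
scn -yend [ 0.5791 -0.2866  0.22  ]
0.22774242548715554
notch + - [ 0.5456 -0.1566  0.22  ]
 [ 0.5563 -0.1969  0.22  ]
0.041697118247413206
top notch - [ 0.5567 -0.1986  0.22  ]
+end (array([ 0.51967079, -0.06749733,  0.21841194]), np.float64(0.0029883843044258306))
-end (array([ 0.57894646, -0.28863958,  0.22110071]), np.float64(0.004543482447810945))
post top [ 0.5488 -0.0928  0.18  ]
post top [ 0.5952 -0.2659  0.18  ]
caddy [0.55059787 0.16914486] 25.510168565251984 1.0098869312713183 [0.54148355 0.16479556] [0.58887801 0.18741189]
[[-0.934  0.357 -0.001]
 [ 0.357  0.934 -0.001]
 [ 0.    -0.001 -1.   ]]
```

Both views agree to within 2–4 mm, and the sizes check out: tray 91×74 mm, rail 230 mm, notch 42 mm.
- **Caddy:** (0.5506, 0.1691), yaw 25.5°, handle at (0.5415, 0.165).
- **Stand:** yaw 15°, notch at about (0.549, -0.1775).

I'll lift first, then move above the handle.

Call:
servo_tool --steps '[[[0,0,0.06],[0,0,0]],[[0,0,0.12],[0,0,0]],[[0.05,-0.07,0.16],[0,0,-0.05]],[[0.12,-0.16,0.16],[0,0,-0.1]],[[0.19,-0.25,0.16],[0,0,-0.15]],[[0.26,-0.34,0.16],[0,0,-0.2]],[[0.32,-0.42,0.16],[0,0,-0.25]],[[0.38,-0.5,0.16],[0,0,-0.3]]]' --jaw 0.5 --force 25

```text
time: 1.1
tool_pos: [0.4136, 0.3323, 0.3025]
ee_rot: [-1.462, -2.781, 0.001]
force: [1.7, 1.0, -0.3]
finger_gap: 0.0438
grip_force: 0.0
```

```bash
cat >> h.py <<'E'
def st():
    o=r.observe(); M=R.from_rotvec(o['ee_rot']).as_matrix()
    print('t',round(o['time'],2),'tcp',o['tool_pos'].round(4),'ydir',round(np.degrees(np.arctan2(M[1,1],M[0,1])),2),'z',M[:,2].round(3),'F',o['force'].round(2),'gap',round(o['finger_gap'],4),'grip',round(o['grip_force'],1)); return o,M
E
python3 -c "
from h import *
o,M=st(); print((np.array([.5415,.165,.24])-o['tool_pos'])/.5)"
```

```text
t 1.1 tcp [0.4136 0.3323 0.3025] ydir 34.53 z [-0. -0. -1.] F [ 1.66  0.97 -0.3 ] gap 0.0438 grip 0.0
[ 0.25578814 -0.33454824 -0.12491206]
```

Call:
servo_tool --steps '[[[0.06,-0.08,0],[0,0,-0.02]],[[0.13,-0.17,0],[0,0,-0.04]],[[0.19,-0.25,0],[0,0,-0.06]],[[0.24,-0.31,0],[0,0,-0.079]],[[0.257,-0.338,0],[0,0,-0.079]],[[0.257,-0.338,-0.06],[0,0,-0.079]],[[0.257,-0.338,-0.08],[0,0,-0.079]],[[0.257,-0.338,-0.08],[0,0,-0.079]]]'

```text
time: 2.1
tool_pos: [0.5406, 0.1653, 0.2621]
ee_rot: [-1.67, -2.659, 0.002]
force: [0.5, 0.6, -0.6]
finger_gap: 0.044
grip_force: 0.0
```

```bash
python3 -c "
from h import *
st(); cc=cam('wrist'); i=imaging.snapshot('wrist'); 
for p in ((.5415,.165,.15),(.5889,.1874,.104),(.5506,.1691,0)): print(np.round(proj('wrist',p,cc)))
cv2.imwrite('pics/w1.png',i)"
```

```text
t 2.1 tcp [0.5406 0.1653 0.2621] ydir 25.73 z [-0.002 -0.    -1.   ] F [ 0.51  0.59 -0.6 ] gap 0.044 grip 0.0
[281. 203.]
[341. 188.]
[290. 165.]
```

View pics/w1.png

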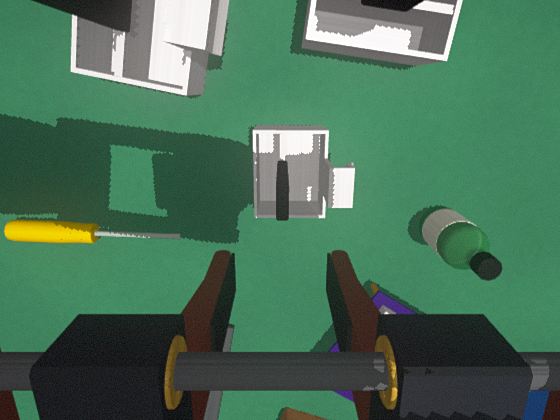

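The wrist view shows the handle plate at (283,203) and the hook at (342,186), both within 2 px of the prediction. I'll descend and grip.

Call:
servo_tool --steps '[[[0,0,-0.06],[0,0,0]],[[0,0,-0.12],[0,0,0]],[[0,0,-0.18],[0,0,0]],[[0,0,-0.22],[0,0,0]],[[0,0,-0.26],[0,0,0]],[[0,0,-0.28],[0,0,0]],[[0,0,-0.3],[0,0,0]],[[0,0,-0.3],[0,0,0]]]'

```text
time: 3.15
tool_pos: [0.5414, 0.165, 0.1126]
ee_rot: [-1.672, -2.659, 0.0]
force: [-0.1, 0.6, 1.1]
finger_gap: 0.0439
grip_force: 0.0
```

Call:
servo_tool --steps '[[[0,0,0],[0,0,0]],[[0,0,0],[0,0,0]],[[0,0,0],[0,0,0]],[[0,0,0],[0,0,0]],[[0,0,0],[0,0,0]],[[0,0,0],[0,0,0]],[[0,0,0],[0,0,0]],[[0,0,0],[0,0,0]]]' --jaw 0 --force 25

```text
time: 4.15
tool_pos: [0.5416, 0.1649, 0.1129]
ee_rot: [1.672, 2.659, 0.0]
force: [-0.1, 0.3, 2.8]
finger_gap: 0.0098
grip_force: 25.0
```

```bash
python3 -c "
from h import *
st()"
```

```text
t 4.15 tcp [0.5416 0.1649 0.1129] ydir 25.67 z [ 0.  0. -1.] F [-0.1   0.3   2.77] gap 0.0098 grip 25.0
```

Gripped: gap 9.8 mm, 25 N. I'll lift to a TCP height of 0.353, then move across.

Call:
servo_tool --steps '[[[0,0,0.03],[0,0,0]],[[0,0,0.08],[0,0,0]],[[0,0,0.14],[0,0,0]],[[0,0,0.21],[0,0,0]],[[0,0,0.28],[0,0,0]],[[0,0,0.35],[0,0,0]],[[0,0,0.42],[0,0,0]],[[0,0,0.48],[0,0,0]]]'

```text
time: 5.15
tool_pos: [0.5408, 0.1647, 0.3544]
ee_rot: [-1.672, -2.659, 0.0]
force: [0.5, -0.9, -2.7]
finger_gap: 0.01
grip_force: 25.0
```

Call:
servo_tool --steps '[[[-0.02,-0.05,0],[0,0,-0.01]],[[-0.04,-0.13,0],[0,0,-0.02]],[[-0.06,-0.22,0],[0,0,-0.04]],[[-0.08,-0.32,0],[0,0,-0.06]],[[-0.1,-0.42,0],[0,0,-0.08]],[[-0.12,-0.52,0],[0,0,-0.093]],[[-0.12,-0.61,0],[0,0,-0.093]],[[-0.12,-0.67,0],[0,0,-0.093]]]'

```text
time: 6.15
tool_pos: [0.4804, -0.1718, 0.353]
ee_rot: [-1.914, -2.491, 0.001]
force: [0.5, 0.4, -3.0]
finger_gap: 0.01
grip_force: 25.0
```

```bash
python3 -c "
from h import *
o,M=st(); print((np.array([.497,-.1915,.353])-o['tool_pos'])/.5)
s=imaging.snapshot('scene');t=imaging.snapshot('top');w=imaging.snapshot('wrist')
cv2.imwrite('pics/s2.png',s);cv2.imwrite('pics/t2.png',t)
a=cv2.resize(s[120:300,80:320],(400,300));b=cv2.resize(t[130:280,300:500],(400,300))
cv2.imwrite('pics/c2.png',np.hstack([a,b]))"
```

```text
t 6.15 tcp [ 0.4804 -0.1718  0.353 ] ydir 14.93 z [-0. -0. -1.] F [ 0.46  0.39 -3.04] gap 0.01 grip 25.0
[ 3.31386675e-02 -3.93604886e-02 -1.45700701e-05]
```

View pics/c2.png

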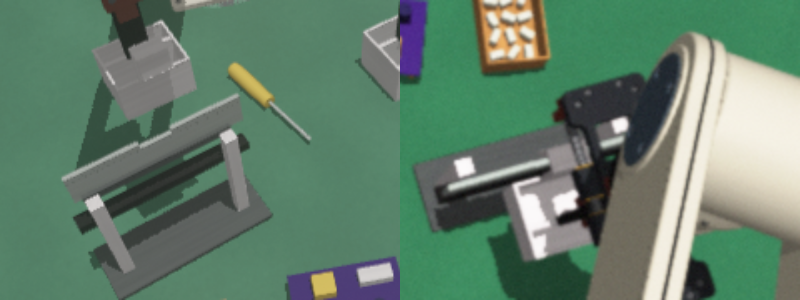

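The caddy is held upright and its hook faces the rail. I'll align over the rail and lower until the lip is just above the top edge.

Call:
servo_tool --steps '[[[0.02,-0.02,0],[0,0,0]],[[0.033,-0.039,0],[0,0,0]],[[0.033,-0.039,0],[0,0,0]],[[0.033,-0.039,-0.04],[0,0,0]],[[0.033,-0.039,-0.08],[0,0,0]],[[0.033,-0.039,-0.12],[0,0,0]],[[0.033,-0.039,-0.16],[0,0,0]],[[0.033,-0.039,-0.166],[0,0,0]]]'

```text
time: 7.3
tool_pos: [0.4971, -0.1889, 0.2684]
ee_rot: [-1.91, -2.491, 0.001]
force: [0.1, 1.0, -2.2]
finger_gap: 0.0097
grip_force: 25.0
```

```bash
python3 -c "
from h import *
o,M=st()
s=imaging.snapshot('scene');t=imaging.snapshot('top')
cv2.imwrite('pics/s3.png',s);cv2.imwrite('pics/t3.png',t)
a=cv2.resize(s[160:260,105:238],(400,300),interpolation=2);b=cv2.resize(t[170:245,320:420],(400,300),interpolation=2)
cv2.imwrite('pics/c3.png',np.hstack([a,b]))
p=o['tool_pos'];ex,ey=M[:,1],np.array([-M[1,1],M[0,1],0])
for dx,dy in((.059,.018),(.059,-.018),(.035,.018)): # flange top corners z=+.104 
    q=p+ex*dx*1+0; q=p+ex*(dx if dx>.05 else .045)+ey*dy+np.array([0,0,-.0089]); u=proj('scene',q);v=proj('top',q); print('exp s',np.round(((u[0]-105)*3,(u[1]-160)*3)),'t',np.round((400+(v[0]-320)*4,(v[1]-170)*4)))
"
```

```text
t 7.3 tcp [ 0.4971 -0.1889  0.2684] ydir 15.04 z [-0.003  0.001 -1.   ] F [ 0.07  0.96 -2.16] gap 0.0097 grip 25.0
exp s [222.  76.] t [600. 144.]
exp s [170. 101.] t [667. 125.]
exp s [212.  62.] t [608. 171.]
```

View pics/c3.png

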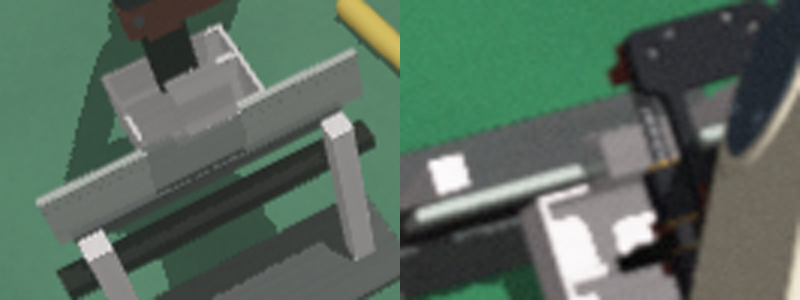

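```bash
python3 -c "
from h import *
s=cv2.imread('pics/s3.png')[165:230,135:215]
s=cv2.createCLAHE(3,(3,3)).apply(cv2.cvtColor(s,6))
cv2.imwrite('pics/c4.png',cv2.resize(s,(720,585),interpolation=2))
"
```

```text
(no output)
```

View pics/c4.png

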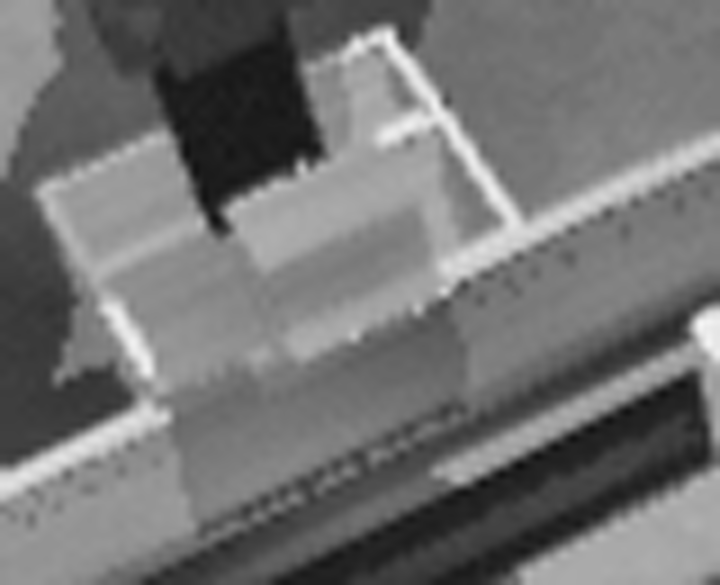

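```bash
python3 -c "
from h import *
o,M=st(); p=o['tool_pos']
ex=np.array([np.cos(np.radians(15)),np.sin(np.radians(15)),0]);ey=np.array([-ex[1],ex[0],0])
n=np.array([.5490,-.1775,0])
for k,q in (('L',(260,268)),('R',(422,200)),('bl',(225,205)),('lipbL',(290,355)),('lipbR',(445,290))):
    z=p[2]-.0129+(-.025 if 'lip' in k else .004)
    w=onplane('scene',135+q[0]/9-.45,165+q[1]/9-.45,z); print(k,'rel notch x,y mm',np.round(((w-n)@ex*1e3,(w-n)@ey*1e3),1))
h=p+ex*.052; print('kin hook rel notch',((h-n)@ex*1e3).round(1),((h-n)@ey*1e3).round(1))
for q in((182.1,196.3),(162.9,205.5)): w=onplane('scene',*q,.22); print('notch',((w-n)@ex*1e3).round(1),((w-n)@ey*1e3).round(1))
"
```

```text
t 7.4 tcp [ 0.498  -0.1894  0.2698] ydir 15.03 z [-0.  0. -1.] F [-0.36  0.16 -2.06] gap 0.0098 grip 25.0
L rel notch x,y mm [ 10.6 -13.8]
R rel notch x,y mm [12.7 22.7]
bl rel notch x,y mm [ -9.  -12.9]
lipbL rel notch x,y mm [ 12.1 -14.2]
lipbR rel notch x,y mm [14.5 21.5]
kin hook rel notch -0.3 1.7
notch 2.1 21.1
notch 2.0 -20.6
```

Measured from the scene image, the hook sits about +4 mm in y from the notch and the x position is near centre. I'll correct that and lower to just above the edge.

Call:
servo_tool --steps '[[[-0.0015,-0.0076,0],[0,0,0]],[[-0.0015,-0.0076,0],[0,0,0]],[[-0.0015,-0.0076,-0.01],[0,0,0]],[[-0.0015,-0.0076,-0.02],[0,0,0]],[[-0.0015,-0.0076,-0.03],[0,0,0]],[[-0.0015,-0.0076,-0.045],[0,0,0]],[[-0.0015,-0.0076,-0.06],[0,0,0]],[[-0.0015,-0.0076,-0.066],[0,0,0]]]'

```text
time: 8.4
tool_pos: [0.4969, -0.1933, 0.2359]
ee_rot: [-1.912, -2.492, 0.0]
force: [-0.2, 0.4, -2.9]
finger_gap: 0.0099
grip_force: 25.0
```

```bash
python3 -c "
from h import *
st()"
```

```text
t 8.4 tcp [ 0.4969 -0.1933  0.2359] ydir 15.01 z [-0.001  0.    -1.   ] F [-0.16  0.35 -2.91] gap 0.0099 grip 25.0
```

Call:
servo_tool --steps '[[[0,0,-0.003],[0,0,0]],[[0,0,-0.004],[0,0,0]],[[0,0,-0.006],[0,0,0]],[[0,0,-0.008],[0,0,0]],[[0,0,-0.009],[0,0,0]],[[0,0,-0.01],[0,0,0]],[[0,0,-0.01],[0,0,0]],[[0,0,-0.01],[0,0,0]]]'

```text
time: 9.4
tool_pos: [0.4972, -0.1934, 0.2317]
ee_rot: [1.912, 2.492, 0.0]
force: [0.2, -1.1, -4.5]
finger_gap: 0.0101
grip_force: 25.0
```

```bash
python3 -c "
from h import *
st()"
```

```text
t 9.4 tcp [ 0.4972 -0.1934  0.2317] ydir 15.01 z [ 0. -0. -1.] F [ 0.23 -1.13 -4.45] gap 0.0101 grip 25.0
```

Call:
servo_tool --steps '[[[0,0,-0.002],[0,0,0]],[[0,0,-0.004],[0,0,0]],[[0,0,-0.005],[0,0,0]],[[0,0,-0.006],[0,0,0]],[[0,0,-0.007],[0,0,0]],[[0,0,-0.008],[0,0,0]],[[0,0,-0.008],[0,0,0]],[[0,0,-0.008],[0,0,0]]]'

```text
time: 10.4
tool_pos: [0.4972, -0.1934, 0.2277]
ee_rot: [1.912, 2.493, 0.0]
force: [1.1, 0.3, -3.4]
finger_gap: 0.0099
grip_force: 25.0
```

```bash
python3 -c "
from h import *
st()"
```

```text
t 10.4 tcp [ 0.4972 -0.1934  0.2277] ydir 15.01 z [ 0. -0. -1.] F [ 1.13  0.27 -3.45] gap 0.0099 grip 25.0
```

Still free at 5 mm below edge height, so the hook is in the notch. I'll lower until the weight is carried.

Call:
servo_tool --steps '[[[0,0,-0.001],[0,0,0]],[[0,0,-0.002],[0,0,0]],[[0,0,-0.003],[0,0,0]],[[0,0,-0.004],[0,0,0]],[[0,0,-0.006],[0,0,0]],[[0,0,-0.008],[0,0,0]],[[0,0,-0.008],[0,0,0]],[[0,0,-0.008],[0,0,0]]]'

```text
time: 11.4
tool_pos: [0.4973, -0.1935, 0.2239]
ee_rot: [1.912, 2.492, 0.0]
force: [-0.6, -0.1, 0.1]
finger_gap: 0.0099
grip_force: 25.0
```

```bash
python3 -c "
from h import *
for i in range(6): o,M=st(); imaging.snapshot('top')
print(o['ft_torque'])
s=imaging.snapshot('scene')[140:230,125:245]; cv2.imwrite('pics/c5.png',cv2.resize(s,(800,600),interpolation=2))"
```

```text
t 11.4 tcp [ 0.4973 -0.1935  0.2239] ydir 15.01 z [ 0. -0. -1.] F [-0.64 -0.09  0.09] gap 0.0099 grip 25.0
t 11.45 tcp [ 0.4973 -0.1935  0.2238] ydir 15.01 z [ 0. -0. -1.] F [-1.32  0.51 -1.13] gap 0.0099 grip 25.0
t 11.5 tcp [ 0.4972 -0.1935  0.2238] ydir 15.01 z [ 0. -0. -1.] F [-1.38 -0.48 -0.84] gap 0.0097 grip 25.0
t 11.55 tcp [ 0.4973 -0.1935  0.2238] ydir 15.01 z [ 0. -0. -1.] F [-1.24 -0.1  -0.24] gap 0.0098 grip 25.0
t 11.6 tcp [ 0.4973 -0.1935  0.2238] ydir 15.01 z [ 0. -0. -1.] F [-0.57 -0.16  0.38] gap 0.0099 grip 25.0
t 11.65 tcp [ 0.4972 -0.1935  0.2238] ydir 15.01 z [ 0. -0. -1.] F [-0.34  0.58 -0.06] gap 0.01 grip 25.0
[0.05664479 0.09302379 0.00909521]
```

View pics/c5.png

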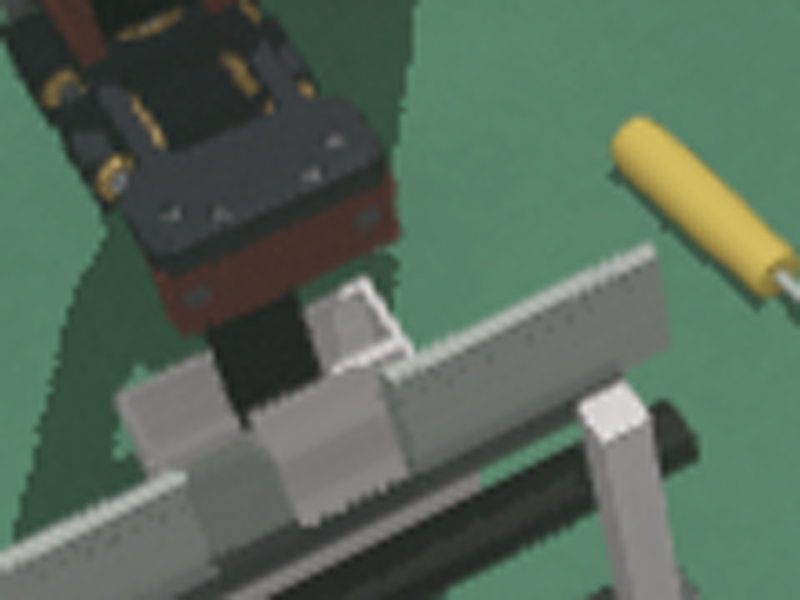

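The hook is in the notch with the lip behind the rail, and Fz has gone from -3.5 to about 0, so the weight is carried. I'll soften the grip, then pre-lean slightly towards the natural hang.

Call:
servo_tool --steps '[[[0,0,0],[0,0,0]],[[0,0,0],[0,0,0]],[[0,0,0],[0,0,0]],[[0,0,0],[0,0,0]],[[0,0,0],[0,0,0]],[[0,0,0],[0,0,0]],[[0,0,0],[0,0,0]],[[0,0,0],[0,0,0]]]' --force 8

```text
time: 12.75
tool_pos: [0.4972, -0.1935, 0.2237]
ee_rot: [1.912, 2.493, -0.0]
force: [-1.6, 0.4, 0.1]
finger_gap: 0.01
grip_force: 8.0
```

Call:
servo_tool --steps '[[[0,0,0],[0,0,0]],[[0,0,0],[0,0,0]],[[0,0,0],[0,0,0]],[[0,0,0],[0,0,0]],[[0,0,0],[0,0,0]],[[0,0,0],[0,0,0]],[[0,0,0],[0,0,0]],[[0,0,0],[0,0,0]]]' --force 3

```text
time: 13.75
tool_pos: [0.4972, -0.1934, 0.2237]
ee_rot: [-1.912, -2.493, -0.0]
force: [-1.6, -0.7, -0.3]
finger_gap: 0.0097
grip_force: 3.0
```

Call:
servo_tool --steps '[[[-0.0005,0,-0.0005],[0.0005,-0.002,0]],[[-0.001,0,-0.001],[0.001,-0.005,0]],[[-0.0015,0,-0.0015],[0.002,-0.008,0]],[[-0.002,-0.0005,-0.002],[0.003,-0.01,0]],[[-0.0025,-0.0005,-0.003],[0.004,-0.014,0]],[[-0.003,-0.001,-0.0036],[0.0045,-0.0169,0]],[[-0.003,-0.001,-0.0036],[0.0045,-0.0169,0]],[[-0.003,-0.001,-0.0036],[0.0045,-0.0169,0]]]'

```text
time: 14.75
tool_pos: [0.4955, -0.1939, 0.2218]
ee_rot: [1.899, 2.476, 0.043]
force: [0.2, -0.0, -0.3]
finger_gap: 0.0098
grip_force: 3.0
```

```bash
python3 -c "
from h import *
for i in range(6): o,M=st(); imaging.snapshot('top')
print(o['ft_torque'])"
```

```text
t 14.75 tcp [ 0.4955 -0.1939  0.2218] ydir 15.02 z [ 0.033  0.009 -0.999] F [ 0.25 -0.03 -0.34] gap 0.0098 grip 3.0
t 14.8 tcp [ 0.4955 -0.1939  0.2218] ydir 15.01 z [ 0.033  0.009 -0.999] F [ 0.21  0.32 -0.82] gap 0.01 grip 3.0
t 14.85 tcp [ 0.4955 -0.1939  0.2218] ydir 15.02 z [ 0.033  0.009 -0.999] F [-0.12 -0.89  0.77] gap 0.0098 grip 3.0
t 14.9 tcp [ 0.4955 -0.1939  0.2218] ydir 15.01 z [ 0.033  0.009 -0.999] F [-0.73 -0.27  0.43] gap 0.0099 grip 3.0
t 14.95 tcp [ 0.4955 -0.1939  0.2218] ydir 15.01 z [ 0.033  0.009 -0.999] F [-0.82  0.79  0.11] gap 0.0098 grip 3.0
t 15.0 tcp [ 0.4955 -0.1939  0.2218] ydir 15.02 z [ 0.033  0.009 -0.999] F [-1.16  0.53 -0.08] gap 0.0099 grip 3.0
[0.03506556 0.06102845 0.02730174]
```

Forces stay near zero. Now I'll open in very small steps.

Call:
servo_tool --steps '[[[0,0,0],[0,0,0]],[[0,0,0],[0,0,0]],[[0,0,0],[0,0,0]],[[0,0,0],[0,0,0]],[[0,0,0],[0,0,0]],[[0,0,0],[0,0,0]],[[0,0,0],[0,0,0]],[[0,0,0],[0,0,0]]]' --jaw 0.116

```text
time: 16.05
tool_pos: [0.4956, -0.1939, 0.2218]
ee_rot: [1.899, 2.476, 0.043]
force: [0.4, -0.3, -1.6]
finger_gap: 0.0099
grip_force: 0.6
```

Call:
servo_tool --steps '[[[0,0,0],[0,0,0]],[[0,0,0],[0,0,0]],[[0,0,0],[0,0,0]],[[0,0,0],[0,0,0]],[[0,0,0],[0,0,0]],[[0,0,0],[0,0,0]],[[0,0,0],[0,0,0]],[[0,0,0],[0,0,0]]]' --jaw 0.122

```text
time: 17.05
tool_pos: [0.4958, -0.194, 0.2219]
ee_rot: [1.899, 2.475, 0.043]
force: [0.6, -0.2, -0.0]
finger_gap: 0.0108
grip_force: 0.0
```

Call:
servo_tool --steps '[[[0,0,0],[0,0,0]],[[0,0,0],[0,0,0]],[[0,0,0],[0,0,0]],[[0,0,0],[0,0,0]],[[0,0,0],[0,0,0]],[[0,0,0],[0,0,0]],[[0,0,0],[0,0,0]],[[0,0,0],[0,0,0]]]' --jaw 0.13

```text
time: 18.05
tool_pos: [0.4957, -0.1939, 0.2219]
ee_rot: [1.899, 2.475, 0.043]
force: [-0.7, -0.5, -0.8]
finger_gap: 0.0113
grip_force: 0.0
```

Call:
servo_tool --steps '[[[0,0,0],[0,0,0]],[[0,0,0],[0,0,0]],[[0,0,0],[0,0,0]],[[0,0,0],[0,0,0]],[[0,0,0],[0,0,0]],[[0,0,0],[0,0,0]],[[0,0,0],[0,0,0]],[[0,0,0],[0,0,0]]]' --jaw 0.14

```text
time: 19.05
tool_pos: [0.4957, -0.1939, 0.2219]
ee_rot: [1.899, 2.475, 0.043]
force: [-0.8, -0.4, 0.2]
finger_gap: 0.0123
grip_force: 0.0
```

Call:
servo_tool --steps '[[[0,0,0],[0,0,0]],[[0,0,0],[0,0,0]],[[0,0,0],[0,0,0]],[[0,0,0],[0,0,0]],[[0,0,0],[0,0,0]],[[0,0,0],[0,0,0]],[[0,0,0],[0,0,0]],[[0,0,0],[0,0,0]]]' --jaw 0.16

```text
time: 20.05
tool_pos: [0.4957, -0.1939, 0.2219]
ee_rot: [1.899, 2.475, 0.043]
force: [0.1, -0.1, 1.0]
finger_gap: 0.0141
grip_force: 0.0
```

Call:
servo_tool --steps '[[[0,0,0],[0,0,0]],[[0,0,0],[0,0,0]],[[0,0,0],[0,0,0]],[[0,0,0],[0,0,0]],[[0,0,0],[0,0,0]],[[0,0,0],[0,0,0]],[[0,0,0],[0,0,0]],[[0,0,0],[0,0,0]]]' --jaw 0.2

```text
time: 21.05
tool_pos: [0.4957, -0.1939, 0.2219]
ee_rot: [1.899, 2.475, 0.043]
force: [-0.3, -0.3, 0.2]
finger_gap: 0.0172
grip_force: 0.0
```

```bash
python3 -c "
from h import *
for i in range(5): o,M=st(); imaging.snapshot('top')
print(o['ft_torque'])
w=imaging.snapshot('wrist'); cv2.imwrite('pics/w6.png',w)"
```

```text
t 21.05 tcp [ 0.4957 -0.1939  0.2219] ydir 15.01 z [ 0.034  0.009 -0.999] F [-0.35 -0.25  0.22] gap 0.0172 grip 0.0
t 21.1 tcp [ 0.4957 -0.1939  0.2219] ydir 15.01 z [ 0.034  0.009 -0.999] F [0.07 1.31 0.56] gap 0.0175 grip 0.0
t 21.15 tcp [ 0.4957 -0.1939  0.2219] ydir 15.01 z [ 0.034  0.009 -0.999] F [-0.02 -0.93 -0.33] gap 0.0176 grip 0.0
t 21.2 tcp [ 0.4957 -0.1939  0.2219] ydir 15.01 z [ 0.034  0.009 -0.999] F [ 0.4  -0.79 -0.72] gap 0.0176 grip 0.0
t 21.25 tcp [ 0.4957 -0.1939  0.2219] ydir 15.01 z [ 0.034  0.009 -0.999] F [-1.19 -0.33 -0.19] gap 0.0177 grip 0.0
[-0.02175646  0.08303116  0.00734843]
```

View pics/w6.png

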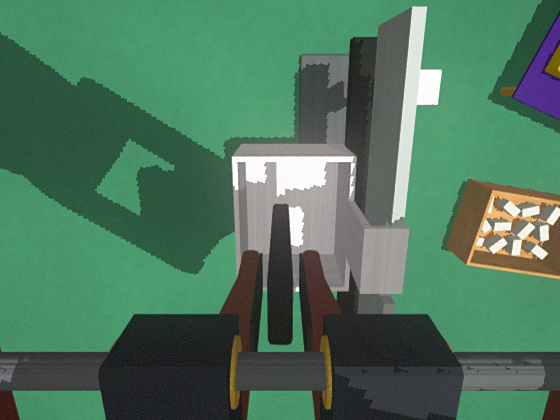

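The handle is free between the fingers, at (282,280), and the hook sits in the notch at (385,255). I'll open a bit more and withdraw straight up.

Call:
servo_tool --steps '[[[0,0,0],[0,0,0]],[[0,0,0],[0,0,0]],[[0,0,0],[0,0,0]],[[0,0,0],[0,0,0]],[[0,0,0.01],[0,0,0]],[[0,0,0.02],[0,0,0]],[[0,0,0.04],[0,0,0]],[[0,0,0.06],[0,0,0]]]' --jaw 0.4

```text
time: 22.35
tool_pos: [0.4959, -0.194, 0.2528]
ee_rot: [1.899, 2.475, 0.043]
force: [-0.7, -0.8, -0.2]
finger_gap: 0.0352
grip_force: 0.0
```

Call:
servo_tool --steps '[[[0,0,0.03],[0,0,0]],[[0,0,0.06],[0,0,0]],[[0,0,0.1],[0,0,0]],[[0,0,0.14],[0,0,0]],[[0,0,0.18],[0,0,0]],[[0,0,0.22],[0,0,0]],[[0,0,0.24],[0,0,0]],[[0,0,0.24],[0,0,0]]]'

```text
time: 23.35
tool_pos: [0.4959, -0.194, 0.3727]
ee_rot: [1.898, 2.474, 0.044]
force: [0.1, 0.7, -0.7]
finger_gap: 0.0349
grip_force: 0.0
```

```bash
python3 -c "
from h import *
st(); a=imaging.snapshot('scene'); cv2.imwrite('pics/f.png',cv2.resize(a[140:290,90:290],(800,600),interpolation=2))
for i in range(8): b=imaging.snapshot('scene')
print(cv2.absdiff(a,b)[195:260,150:200].max())"
```

```text
t 23.35 tcp [ 0.4959 -0.194   0.3727] ydir 15.02 z [ 0.035  0.008 -0.999] F [ 0.14  0.68 -0.67] gap 0.0349 grip 0.0
53
```

View pics/f.png

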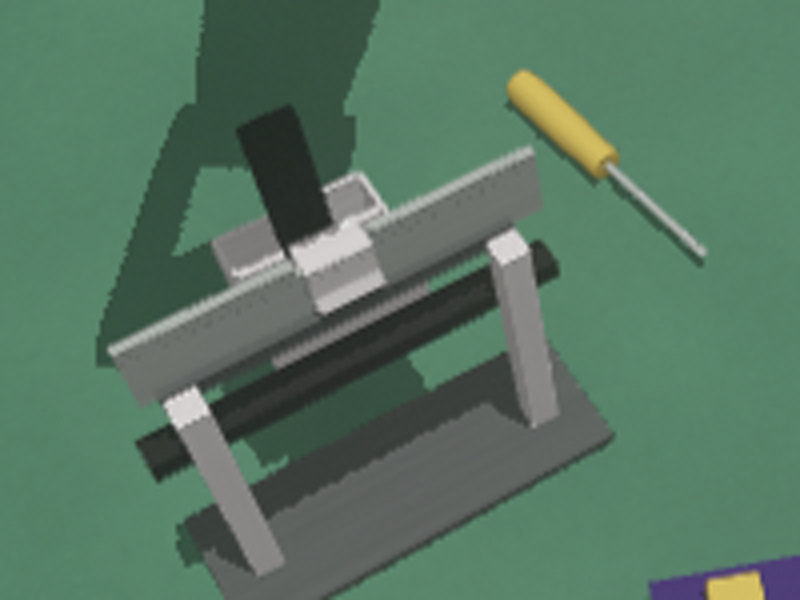

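The caddy hangs with its hook flush in the notch, and the fingers are well clear. I'll check it is still, then hand in.

```bash
python3 -c "
from h import *
f=[imaging.snapshot('scene').astype(int) for i in range(8)]
for b in f[1:]: print(np.abs(f[0]-b)[165:225,140:195].mean().round(2),end=' ')
print(r.job_done())"
```

```text
0.52 0.51 0.54 0.53 0.56 0.57 0.56 the job is handed in; nothing more can be done
None
```

The smallest caddy is hanging by its hook in the rail notch, released and still in the last pictures, and the job is handed in; I was not shown the verdict.

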